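# Rack the chromatography columns

### The job

Put the three loose chromatography columns from the bench into the column rack, each in the tapered slot that fits its own barrel, so that it lies level across both cheeks and its middle sinks to the same height as the column already racked. Lower them in, do not drop them, keep each about centred over the rack, and leave the racked column and everything else on the bench where it is.

Things in the scene. Friction and masses are not known exactly. Their poses are not given: they have to be found in the camera images.
- rack: White column rack, fixed; base 118 (x) x 262 x 10 mm, origin under its centre on the bench. Two white cheeks 12 mm thick (70 mm clear between, 94 mm over all, top at 87 mm) carry the same row of 4 slick V slots, 62 mm apart, narrower from +y to -y; walls lean 25 degrees from vertical. A barrel laid across both sinks till it fills the slot; next size's slot: 7 mm off in height. A tie bar between the cheeks at each end.
- slot0 (a point): Rack's widest (y = +93 mm) slot: the point, half-way between the cheeks, where the axis of the 30 mm barrel that fits it comes to rest, 75 mm above the bench and 12 mm below the cheeks' top; x along the barrel, z up. Mouth 44 mm wide at the top.
- slot1 (a point): Rack's second (y = +31 mm) slot: the point, half-way between the cheeks, where the axis of the 24 mm barrel that fits it comes to rest, 75 mm above the bench and 12 mm below the cheeks' top; x along the barrel, z up. Mouth 38 mm wide at the top. The racked column lies here from the start.
- slot2 (a point): Rack's third (y = -31 mm) slot: the point, half-way between the cheeks, where the axis of the 18 mm barrel that fits it comes to rest, 75 mm above the bench and 12 mm below the cheeks' top; x along the barrel, z up. Mouth 31 mm wide at the top.
- slot3 (a point): Rack's narrowest (y = -93 mm) slot: the point, half-way between the cheeks, where the axis of the 12 mm barrel that fits it comes to rest, 75 mm above the bench and 12 mm below the cheeks' top; x along the barrel, z up. Mouth 24 mm wide at the top.
- prep_col_mid (a point): Thick preparative column, loose, steel barrel with dark steel ends and a yellow band at one end, about 0.7 kg. Round barrel 30 mm thick, bare over its middle 114 mm; hexagonal ends 42 mm across flats, 26 mm long, each with an 8 mm plug: 182 mm over all. Starts lying on the bench on its hexagons, axis 21 mm up. Point: middle of the barrel, on its axis; x along the barrel, both ends alike. Fits slot0.
- glass_col_mid (a point): Glass column, loose, clear barrel with white filling and red ends, about 0.14 kg. Round barrel 18 mm thick, bare over its middle 118 mm; hexagonal ends 28 mm across flats, 22 mm long, each with an 8 mm plug: 178 mm over all. Starts lying on the bench on its hexagons, axis 14 mm up. Point: middle of the barrel, on its axis; x along the barrel, both ends alike. Fits slot2.
- thin_col_mid (a point): Thin analytical column, loose, steel barrel with blue ends, about 0.16 kg. Round barrel 12 mm thick, bare over its middle 120 mm; hexagonal ends 20 mm across flats, 18 mm long, each with an 8 mm plug: 172 mm over all. Starts lying on the bench on its hexagons, axis 10 mm up. Point: middle of the barrel, on its axis; x along the barrel, both ends alike. Fits slot3.
- racked_col_mid (a point): Bystander: white column with green ends (34 mm across flats), barrel 24 mm, 180 mm long, lying in slot1 of the rack, loose; this point is the middle of its barrel, on its axis, x along the barrel. Leave it.
- plug_jar: Bystander: small glass jar, white cap, diameter 36 mm, 55 mm tall, loose; origin under its centre.
- vial_block: Bystander: blue block of amber vials, 95 (x) x 34 x 44 mm tall, loose; origin under its centre.
- spanner: Bystander: steel open-ended spanner 150 mm long lying flat along its x, loose; under 15 mm tall.
- amber_bottle: Bystander: amber solvent bottle, blue cap, diameter 72 mm, 170 mm tall, loose, beyond the columns; origin under its centre.
- beaker: Bystander: glass beaker, diameter 80 mm, 95 mm tall, loose, beyond the columns; origin under its centre.
- wash_bottle: Bystander: white wash bottle with red cap, diameter 66 mm, 197 mm tall with its spout, loose, beyond the columns; origin under its centre.
Things that resemble listed ones, but are neither listed nor needed, are in the scene too. What is shaped like the part that bears thin_col_mid but pink is not meant. Leave any pink or turquoise look-alike of the part that bears prep_col_mid alone.

How it is judged (in metres and radians):
At the end, for the whole second after the job is handed in: Each loose column lies at rest in the slot for its barrel (30 mm: slot0, 18 mm: slot2, 12 mm: slot3): its middle within 3 mm of the slot's point sideways and in height and within 15 mm along the barrel, and its axis within 0.05 rad of the slot's direction (x of prep_col_mid in the frame of slot0 between -0.015 and 0.015 m and y of prep_col_mid in the frame of slot0 between -0.003 and 0.003 m and z of prep_col_mid in the frame of slot0 between -0.003 and 0.003 m and angle between the x axis of prep_col_mid and the x axis of slot0, either way round below 0.05 rad and linear speed of each of prep_col, glass_col, thin_col below 0.02 m/s and x of glass_col_mid in the frame of slot2 between -0.015 and 0.015 m and y of glass_col_mid in the frame of slot2 between -0.003 and 0.003 m and z of glass_col_mid in the frame of slot2 between -0.003 and 0.003 m and angle between the x axis of glass_col_mid and the x axis of slot2, either way round below 0.05 rad and x of thin_col_mid in the frame of slot3 between -0.015 and 0.015 m and y of thin_col_mid in the frame of slot3 between -0.003 and 0.003 m and z of thin_col_mid in the frame of slot3 between -0.003 and 0.003 m and angle between the x axis of thin_col_mid and the x axis of slot3, either way round below 0.05 rad); the robot touches nothing.
It fails at once if the thick column is dropped: it falls free of the fingers at more than 0.7 m/s (a fall of about 25 mm) (linear speed of prep_col above 0.7 m/s and contact force between the fingers and prep_col below 0.1 N).
It fails at once if the glass column is dropped: it falls free of the fingers at more than 0.7 m/s (a fall of about 25 mm) (linear speed of glass_col above 0.7 m/s and contact force between the fingers and glass_col below 0.1 N).
It fails at once if the thin column is dropped: it falls free of the fingers at more than 0.7 m/s (a fall of about 25 mm) (linear speed of thin_col above 0.7 m/s and contact force between the fingers and thin_col below 0.1 N).
It fails at once if the racked column is moved more than 10 mm (distance of racked_col_mid from where it was at the start of the episode above 0.01 m).
It fails at once if a bystander on the bench is pushed more than 20 mm or knocked over (distance of any of plug_jar, vial_block, spanner, amber_bottle, beaker, wash_bottle from where it was at the start of the episode above 0.02 m or angle between any of plug_jar, vial_block, spanner, amber_bottle, beaker, wash_bottle's own z axis and vertical above 0.5 rad).
It also fails if it takes over 72 s, if anything falls off the work surface, if the arm or the gripper's body presses on something with over 40 N, if the wrist force passes 120 N, or if a joint passes its speed limit or range.

### The arm

A 6-joint arm with a two-finger parallel gripper is mounted at the origin on the work surface. World frame = base frame: x ahead of the robot, y to its left, z up, the work surface at z = 0. Lengths are in m, angles in degrees, forces in N, time in s.
With the tool pointing down it reaches from about 0.3 to 0.75 m from the base axis. Payload 8.5 kg.
Tool frame: the origin (TCP) lies at the very end of the fingers, on their centre line; the grasp point (between the pads) lies 19 mm behind it; z points along the fingers, y is the line along which they close (so a half turn about z gives the same grasp; the last joint's range is limited). The gripper opens to 85 mm and grips with 20 to 120 N. Pads are 22 mm wide; open, the fingers measure 114 mm over their backs; the gripper's body (76 mm by 85 mm) begins 54 mm behind the grasp point. The pads swing forward as they close: fully open they stand 13 mm farther back than shut.
Start: joints at [-75.877, 21.807, 74.336, -0, 83.858, -12.336], TCP at [0.245, -0.492, 0.231] pointing down, gripper open.
Joint ranges: [-178.18, 178.18], [-50.72, 133.34], [12.68, 142.11], [-81.47, 261.47], [9.98, 163.14], [-165.26, 165.26]. Speed limits (degrees/s): [136.94, 136.94, 180, 180, 180, 180].

### API

Orientations are given as a 3x3 rotation matrix whose columns are the frame's x, y, z axes.
In Python, from rig import env, imaging gives the robot as it stands. The module is installed in compiled form; this text tells all that it offers.
- The arm moves only by the tool arm_command, never from a script. Its arguments are lists of equal length, an entry for each row: "turn": the turn, a rotation vector about the tool's x, y, z in units of 5 degrees (1.0 is 5 degrees), a list of three; "xyz": the shift along the tool's x, y, z in units of 50 mm (1.0 is 50 mm), a list of three; "claw": the finger opening in mm, from 0 to 85.4. A call has 1 to 12 rows; each row shifts and turns the commanded pose from where the row before left it, along the tool's axes as they then stand; what a row does not reach is not made up. A row lasts 1/10 s, in which the tool goes at most 50 mm and 8.59 degrees, less where a joint would pass 70% of its speed; a pose out of reach is approached as far as the arm can. A call is refused whole if a number of a shift passes 1 or a number of a turn 1, either way. A call with a gripper value outside its range is refused whole. The fingers move at their own pace and stop on an object; "squeeze" is the grip in N (left out, the last holds). Time passes only in rows, so rows that do not move let the fingers close. It gives the time, the measured TCP pose, the force, the opening and the grip force at its end, in the units of the state.
- env.observe(): the state, without advancing time (a new reading comes with each control period).
- imaging.get_image(name): name is "side" or "top"; returns (picture, depth): 480x640x3 uint8, blue, green, red; 480x640 float32, m along the optical axis (not along the pixel's ray), 0 where there is no reading.
- imaging.camera_info(name): a dict with "camera_matrix" (3x3 intrinsics, pixels), "rvec" (rotation vector, rad) and "tvec" (3), from world to camera coordinates, as OpenCV has them. Camera axes: x right, y down, z forward; pixel columns grow to the right and rows downward; lengths in m; the calibration is good to about 2 mm. A picture is of the moment at which its call begins. camera_info takes no time and is no camera call.
- env.close_job(): hands the job in; it is judged then, once.
The state is a dict: "time_s": time; "q": joint angles; "qvel": joint speeds; "joint_efforts": joint torques, N m; "position": TCP position; "tool_rot": TCP orientation; "ft_force": force on the tool from outside, world axes, zero at the start; "wrist_torque": the same for the moment, N m; "grip_width": finger opening in m; "gripper_force": force on a finger pad.
Only numpy, scipy, OpenCV 4.12 (cv2) and the standard library are available. Lean on these libraries where they do the work, as an engineer would, in place of code of your own. Each camera call takes 0.05 s, during which the arm holds its last target. There are 200 camera calls.

## Working session

There is one attempt and no reset: what is moved stays moved. The work goes in short steps, Python scripts to look and compute and a tool call to move; the robot and the scene stay as the last step left them, time stands still between calls to the robot, and variables do not carry over. Pictures are saved under pics/ and viewed, at most 10 in all, crops included, and the job is handed in when it is done.

Besides the shell and the picture viewer there is one more tool, called after ">>>" as name(argument=value, ...) on one line, values as JSON. arm_command: Moves the arm, as the interface text tells. Its arguments: {"type":"object","properties":{"turn":{"type":"array"},"xyz":{"type":"array"},"claw":{"type":"array"},"squeeze":{"type":"number"}},"required":["turn","xyz","claw"]}

```bash
mkdir -p pics
cat > h.py <<'E'
from rig import env, imaging
import numpy as np, cv2
def cam(n):
    c=imaging.camera_info(n); R=cv2.Rodrigues(np.array(c["rvec"],float))[0]
    return np.array(c["camera_matrix"],float),R,np.array(c["tvec"],float).ravel()
def ray(n,uv,z):
    K,R,t=cam(n); uv=np.atleast_2d(np.array(uv,float))
    d=(np.c_[uv,np.ones(len(uv))]@np.linalg.inv(K).T)@R; o=-R.T@t
    return o+d*((z-o[2])/d[:,2])[:,None]
def cloud(n,D):
    K,R,t=cam(n); v,u=np.mgrid[:480,:640]
    p=np.stack([(u-K[0,2])/K[0,0]*D,(v-K[1,2])/K[1,1]*D,D],-1)
    return (p-t)@R
def proj(n,P):
    K,R,t=cam(n); return cv2.projectPoints(np.atleast_2d(np.array(P,float)),R,t,K,None)[0][:,0]
E
python3 - <<'E'
from h import *
for n in("top","side"):
    p,D=imaging.get_image(n); cv2.imwrite(f"pics/{n}0.png",p); np.savez(f"{n}0.npz",p=p,D=D)
    K,R,t=cam(n); print(n,K[0,0],(-R.T@t).round(3),R[2].round(2),R[0].round(2))
s=env.observe(); print(s["time_s"],s["position"],np.array(s["tool_rot"]).round(3))
E
```

```text
top 494.32381457548223 [0.425 0.094 1.121] [ 0.08  0.   -1.  ] [ 0.02 -1.   -0.  ]
side 449.1813107439719 [0.151 0.545 0.739] [ 0.42 -0.53 -0.74] [-0.78 -0.62  0.01]
0.1 [ 0.24498515 -0.49213613  0.23077946] [[ 0.895  0.446 -0.   ]
 [ 0.446 -0.895  0.001]
 [ 0.    -0.001 -1.   ]]
```

View pics/top0.png

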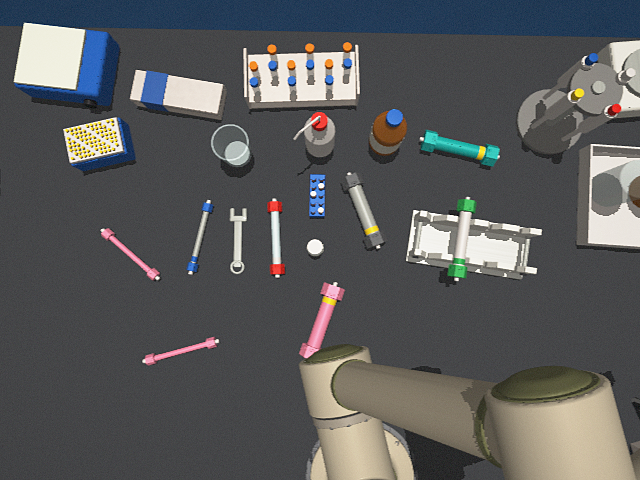

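View pics/side0.png

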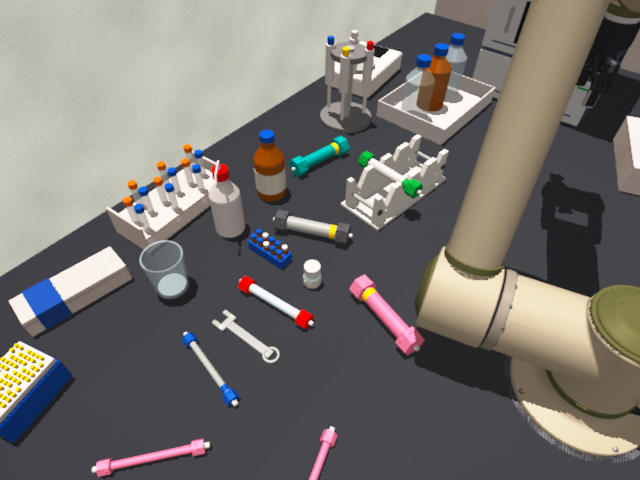

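Top view. Thick-column candidates are the steel one with dark ends (363,210), wanted, and the look-alikes in turquoise (460,148) and pink (322,318). Thin candidates are the blue-ended one (200,237), wanted, and pink ones at (130,253) and (180,350). The only red-ended glass column is at (276,238). The rack is at (472,243), with the green-ended racked column at (462,238), left of centre, so rack +y points left in the image, which is world +y. The side view agrees: thick (312,227), glass (277,302), thin (210,368).

```bash
cat > m.py <<'E'
from h import *
def ends(n,p,box,f,z,k=2):
    hsv=cv2.cvtColor(p,cv2.COLOR_BGR2HSV).astype(int); m=np.zeros((480,640),np.uint8)
    x0,y0,x1,y1=box; m[y0:y1,x0:x1]=f(*np.moveaxis(hsv,-1,0))[y0:y1,x0:x1]
    N,L,S,C=cv2.connectedComponentsWithStats(m)
    i=1+np.argsort(-S[1:,4])[:k]
    return C[i],S[i,4]
red=lambda h,s,v:((h<8)|(h>172))&(s>150)&(v>80)
blue=lambda h,s,v:(abs(h-112)<12)&(s>130)&(v>60)
green=lambda h,s,v:(abs(h-65)<15)&(s>130)&(v>50)
B={"top":{"glass":(262,192,292,284),"thin":(183,195,218,280),"rk":(445,190,480,285)},
   "side":{"glass":(232,270,320,335),"thin":(178,325,245,412),"rk":(350,145,428,200)}}
F={"glass":(red,.014),"thin":(blue,.010),"rk":(green,.075)}
E
python3 - <<'E'
from m import *
for n in("top","side"):
    d=np.load(f"{n}0.npz"); p,D=d["p"],d["D"]; W=cloud(n,D)
    for k,(f,z) in F.items():
        c,a=ends(n,p,B[n][k],f,z); P=ray(n,c,z); v=P[1]-P[0]
        print(n,k,c.round(1).tolist(),a,"mid",P.mean(0).round(4),"len",np.linalg.norm(v).round(4),"ang",np.degrees(np.arctan2(v[1],v[0])).round(1)%180)
    # bare bench check
    print("bench z",np.nanmedian(W[300:340,20:60,2]) if n=="top" else "")
    if n=="top":
        def blob(box,lo,hi):
            x0,y0,x1,y1=box; q=W[y0:y1,x0:x1].reshape(-1,3); q=q[(q[:,2]>lo)&(q[:,2]<hi)]; return q
        def rect(q):
            (c,s,a)=cv2.minAreaRect(q[:,:2].astype(np.float32)); return np.round(c,4),np.round(s,4),round(a,1)
        q=blob((338,165,392,256),.012,.06); print("thick",rect(q),len(q),q[:,2].max())
        q=blob((183,195,218,280),.006,.04); print("thin",rect(q),q[:,2].max())
        q=blob((262,192,292,284),.006,.05); print("glass",rect(q),q[:,2].max())
        q=blob((395,195,555,290),.078,.093); print("cheektops",rect(q),len(q))
        q=blob((395,195,555,290),.004,.016); print("base",rect(q),len(q))
        for nm,b in dict(jar=(303,235,328,260),block=(305,170,330,222),span=(225,205,250,277),rack=(400,195,555,290),turq=(415,125,505,168),pinkthick=(298,280,346,358)).items():
            q=blob(b,.006,.25); print(nm,rect(q),q[:,2].max().round(3))
p=np.load("top0.npz")["p"]; c=p[180:300,180:390]; d=p[180:300,395:560]
a=cv2.resize(c,None,fx=3.8,fy=3.8,interpolation=2)[:,:798]; 
cv2.imwrite("pics/crop0.png",a)
W=cloud("top",np.load("top0.npz")["D"]); z=W[190:290,395:555]
cv2.imwrite("pics/rack0.png",cv2.resize(np.hstack([p[190:290,395:555],cv2.applyColorMap(np.uint8(np.clip(z[...,2]/.12,0,1)*255),2)]),(800,250),interpolation=0))
E
```

```text
top glass [[277.0, 268.6], [274.3, 206.0]] [148 142] mid [0.5183 0.203  0.014 ] len 0.1414 ang 4.1
top thin [[191.9, 266.6], [207.0, 207.0]] [87 83] mid [0.5163 0.3753 0.01  ] len 0.1388 ang 168.0
top rk [[466.2, 205.3], [457.0, 270.9]] [211 209] mid [ 0.5191 -0.1978  0.075 ] len 0.1416 ang 171.9
bench z 0.0014754562961494778
thick (array([0.5824, 0.0084]), array([0.1819, 0.0485]), 22.4) 1228 0.04795816281547044
thin (array([0.5224, 0.3762]), array([0.1805, 0.075 ]), 2.2) 0.024835996147798092
glass (array([0.5222, 0.1985]), array([0.2   , 0.0591]), 1.5) 0.03508704436441194
cheektops (array([ 0.5142, -0.2267]), array([0.2572, 0.1788]), 83.1) 1857
base (array([ 0.5176, -0.2467]), array([0.2135, 0.3615]), 1.1) 3952
jar (array([0.4937, 0.1206]), array([0.0338, 0.0474]), 16.9) 0.06
block (array([0.6132, 0.1142]), array([0.0982, 0.0501]), 1.1) 0.05
span (array([0.5091, 0.2969]), array([0.0451, 0.1503]), 89.3) 0.014
rack (array([ 0.5187, -0.2538]), array([0.2108, 0.3472]), 1.1) 0.097
turq (array([ 0.7272, -0.2022]), array([0.1841, 0.0801]), 89.4) 0.05
pinkthick (array([0.3399, 0.0963]), array([0.1593, 0.1033]), 3.1) 0.195
side glass [[303.5, 318.5], [245.5, 283.8]] [226 183] mid [0.5221 0.2019 0.014 ] len 0.1426 ang 4.2
side thin [[228.4, 394.1], [188.7, 338.7]] [241 144] mid [0.5222 0.3731 0.01  ] len 0.1348 ang 168.2
side rk [[411.2, 186.9], [364.8, 158.0]] [256 162] mid [ 0.528 -0.202  0.075] len 0.1422 ang 171.4
bench z
```

View pics/crop0.png

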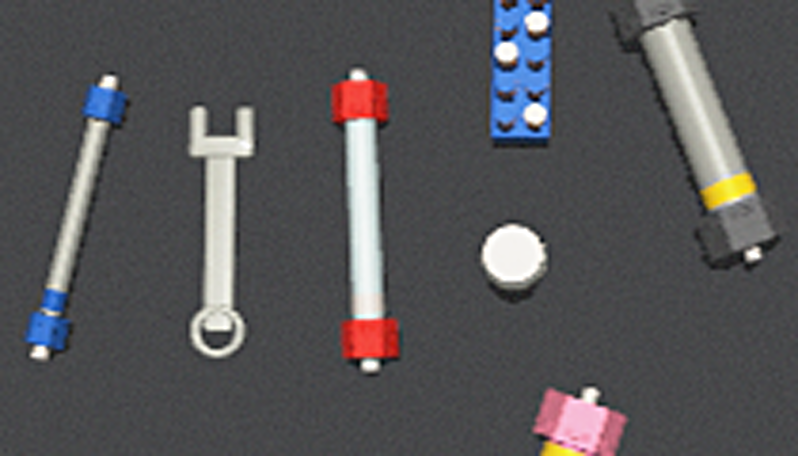

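View pics/rack0.png

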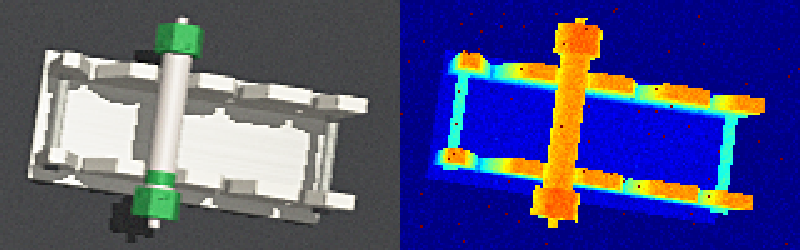

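The crop confirms the choice: blue-ended thin, red-ended glass and dark-ended thick column with the yellow band. The rack's +y (left) end is the wide one and the racked column is in slot1. Next I refine the rack pose and the thick column.

```bash
cat > r.py <<'E'
from m import *
def main_blob(W,box,lo,hi,extra=None,k=1,open_=0):
    m=np.zeros((480,640),np.uint8); x0,y0,x1,y1=box; z=W[...,2]
    m[y0:y1,x0:x1]=((z>lo)&(z<hi))[y0:y1,x0:x1]
    if extra is not None: m&=extra.astype(np.uint8)
    N,L,S,C=cv2.connectedComponentsWithStats(m,connectivity=8)
    return np.isin(L,1+np.argsort(-S[1:,4])[:k])
def rect(q):
    c,s,a=cv2.minAreaRect(q[:,:2].astype(np.float32)); return np.round(c,4),np.round(s,4),round(a,1)
E
python3 - <<'E'
from r import *
for n,tb,rb in(("top",(338,165,392,256),(395,195,555,290)),("side",(268,200,358,248),(335,130,455,232))):
    d=np.load(f"{n}0.npz"); p,D=d["p"],d["D"]; W=cloud(n,D)
    M=main_blob(W,tb,.012,.06); print(n,"thick",rect(W[M]),M.sum(),W[M][:,2].max().round(3))
    # barrel ridge of thick: highest points
    q=W[M]; vx,vy,x0,y0=cv2.fitLine(q[:,:2].astype(np.float32),2,0,.01,.01).ravel(); print("  line",np.degrees(np.arctan2(vy,vx)).round(1),x0.round(4),y0.round(4))
    # column-free cheek tops
    th=np.radians(172.); u=np.array([np.cos(th),np.sin(th)]); nrm=np.array([-u[1],u[0]])
    c0=np.array([.522,-.199]); far=abs((W[...,:2]-c0)@nrm)>.024
    M=main_blob(W,rb,.0835,.0905,far,k=12)
    v,uu=np.nonzero(M); P=ray(n,np.c_[uu,v],.087); print("  cheek",rect(P),len(P),"cloud",rect(W[M]))
    c,s,a=cv2.minAreaRect(P[:,:2].astype(np.float32)); 
    # each cheek: line fit
    ax=np.radians(83.1); e=np.array([np.cos(ax),np.sin(ax)]); nn=np.array([-e[1],e[0]]); t=(P[:,:2]-c)@nn
    print("  t hist",np.percentile(t[t>0],[2,50,98]).round(4),np.percentile(t[t<0],[2,50,98]).round(4))
    for g in(P[t>0],P[t<0]):
        l=cv2.fitLine(g[:,:2].astype(np.float32),cv2.DIST_HUBER,0,.01,.01).ravel(); s=(g[:,:2]-c)@e
        h=np.histogram(s,bins=np.arange(-.14,.142,.005))[0]
        print("  ",np.degrees(np.arctan2(l[1],l[0])).round(2),l[2:].round(4),h.tolist())
    print("  c",np.round(c,4))
E
```

```text
top thick (array([0.5824, 0.0084]), array([0.1819, 0.0485]), 22.4) 1228 0.048
  line 22.3 0.5815 0.0099
  cheek (array([ 0.5113, -0.2268]), array([0.2563, 0.0944]), 81.9) 642 cloud (array([ 0.5114, -0.2272]), array([0.2573, 0.0944]), 82.0)
  t hist [0.0343 0.0415 0.0483] [-0.0475 -0.0401 -0.0331]
   81.82 [ 0.4704 -0.2207] [0, 0, 7, 12, 13, 13, 14, 10, 1, 0, 0, 2, 12, 14, 15, 13, 12, 13, 12, 8, 0, 0, 0, 0, 3, 12, 13, 12, 12, 3, 0, 0, 0, 0, 0, 0, 0, 0, 4, 14, 12, 12, 13, 1, 0, 0, 0, 0, 0, 0, 1, 11, 14, 10, 0, 0]
   81.98 [ 0.5481 -0.2565] [0, 0, 11, 15, 16, 10, 16, 6, 0, 0, 0, 7, 16, 12, 14, 15, 13, 14, 11, 1, 0, 0, 0, 0, 6, 13, 15, 13, 11, 0, 0, 0, 0, 0, 0, 0, 0, 0, 8, 15, 14, 11, 7, 0, 0, 0, 0, 0, 0, 0, 7, 12, 10, 5, 0, 0]
  c [ 0.5113 -0.2268]
side thick (array([0.5857, 0.0079]), array([0.182 , 0.0489]), 23.2) 1207 0.047
  line 22.8 0.5805 0.0133
  cheek (array([ 0.515 , -0.2275]), array([0.26  , 0.0982]), 82.0) 428 cloud (array([ 0.5152, -0.2297]), array([0.2598, 0.0968]), 82.2)
  t hist [0.0332 0.0413 0.0492] [-0.0485 -0.0406 -0.0322]
   82.23 [ 0.4727 -0.2341] [0, 0, 7, 6, 8, 8, 7, 6, 0, 0, 0, 5, 8, 8, 9, 7, 10, 8, 8, 5, 0, 0, 0, 0, 4, 8, 7, 10, 8, 1, 0, 0, 0, 0, 0, 0, 0, 0, 3, 9, 10, 10, 7, 1, 0, 0, 0, 0, 0, 0, 3, 10, 11, 9, 1, 0]
   82.23 [ 0.5534 -0.2489] [0, 2, 7, 8, 6, 8, 7, 5, 0, 0, 0, 7, 7, 8, 8, 7, 7, 7, 7, 4, 0, 0, 0, 0, 5, 6, 9, 8, 6, 0, 0, 0, 0, 0, 0, 0, 0, 0, 6, 10, 9, 8, 6, 1, 0, 0, 0, 0, 0, 0, 5, 9, 8, 5, 0, 0]
  c [ 0.515  -0.2275]
```

```bash
cat > g.py <<'E'
import sys; from h import *
# usage: g.py x y z yaw -> turn units, then shift units in the turned tool frame (tool kept vertical)
x,y,z,yaw=map(float,sys.argv[1:5]); s=env.observe(); R=np.array(s["tool_rot"]); p=np.array(s["position"])
c,w=np.cos(np.radians(yaw)),np.sin(np.radians(yaw)); G=np.array([[c,w,0],[w,-c,0],[0,0,-1]])
rv=cv2.Rodrigues(R.T@G)[0].ravel(); print("t",s["time_s"],"pos",p.round(4),"yaw",np.degrees(np.arctan2(R[1,0],R[0,0])).round(2),"grip",s["grip_width"],"q6",np.round(s["q"][5],1))
print("turn units",np.round(np.degrees(rv)/5,3),"shift units",np.round(G.T@(np.array([x,y,z])-p)/.05,3))
E
python3 g.py .584 .008 .1 22.8
```

```text
t 0.1 pos [ 0.245  -0.4921  0.2308] yaw 26.46 grip 0.08529442646786277 q6 -12.3
turn units [-0.015 -0.003  0.732] shift units [10.127 -6.594  2.616]
```

>>> arm_command(turn=[[0, 0, 0.73], [0, 0, 0], [0, 0, 0], [0, 0, 0], [0, 0, 0], [0, 0, 0], [0, 0, 0], [0, 0, 0], [0, 0, 0], [0, 0, 0], [0, 0, 0], [0, 0, 0]], xyz=[[0, 0, 0], [0.6, -0.4, 0], [0.7, -0.45, 0], [0.7, -0.45, 0], [0.7, -0.45, 0], [0.7, -0.45, 0], [0.7, -0.45, 0], [0.7, -0.45, 0], [0.7, -0.45, 0], [0.7, -0.45, 0], [0.7, -0.45, 0], [0.7, -0.45, 0]], claw=[60, 60, 60, 60, 60, 60, 60, 60, 60, 60, 60, 60], squeeze=40)

```text
time_s: 1.3
position: [0.501, -0.1175, 0.2311]
tool_rot: [[0.922, 0.388, -0.0], [0.388, -0.922, 0.0], [-0.0, -0.0, -1.0]]
ft_force: [-0.3, -0.6, 0.2]
grip_width: 0.0605
gripper_force: 0.0
```

```bash
python3 g.py .584 .008 .1 22.8
```

```text
t 1.3 pos [ 0.501  -0.1175  0.2311] yaw 22.81 grip 0.06049374200336727 q6 40.8
turn units [-0.004  0.004  0.002] shift units [ 2.504 -1.671  2.622]
```

>>> arm_command(turn=[[0, 0, 0], [0, 0, 0], [0, 0, 0], [0, 0, 0], [0, 0, 0], [0, 0, 0], [0, 0, 0], [0, 0, 0], [0, 0, 0], [0, 0, 0]], xyz=[[0.7, -0.45, 0], [0.7, -0.45, 0], [0.7, -0.45, 0], [0.4, -0.32, 0], [0, 0, 0.5], [0, 0, 0.6], [0, 0, 0.6], [0, 0, 0.5], [0, 0, 0.3], [0, 0, 0]], claw=[60, 60, 60, 60, 60, 60, 60, 60, 60, 60])

```text
time_s: 2.3
position: [0.582, 0.0064, 0.104]
tool_rot: [[0.922, 0.388, -0.005], [0.388, -0.922, 0.001], [-0.004, -0.003, -1.0]]
ft_force: [0.8, -0.2, 0.8]
grip_width: 0.0601
gripper_force: 0.0
```

```bash
python3 - <<'E'
from h import *
p,D=imaging.get_image("side"); cv2.imwrite("pics/side1.png",cv2.resize(p[110:280,230:430],(800,680))[:600])
E
python3 g.py .584 .008 .003 22.8
```

```text
t 2.35 pos [0.5828 0.0063 0.1056] yaw 22.81 grip 0.06022292205942034 q6 56.2
turn units [-0.014  0.021  0.002] shift units [ 0.035 -0.023  2.053]
```

View pics/side1.png

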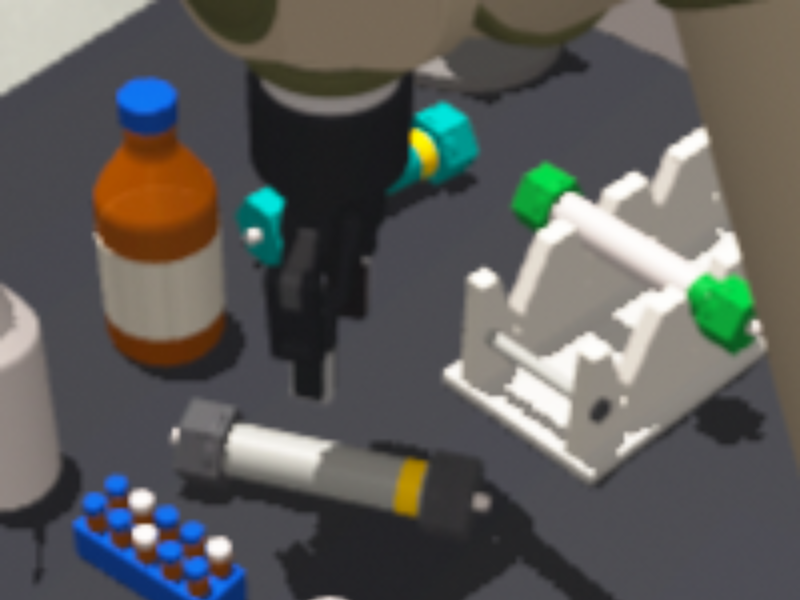

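The view shows the gripper above the thick column, with the fingertips near crop (312,395) and straddling its axis. The path down is clear, so I descend and grip.

>>> arm_command(turn=[[0, 0, 0], [0, 0, 0], [0, 0, 0], [0, 0, 0], [0, 0, 0], [0, 0, 0], [0, 0, 0], [0, 0, 0], [0, 0, 0], [0, 0, 0], [0, 0, 0], [0, 0, 0]], xyz=[[0.03, -0.02, 0.4], [0, 0, 0.5], [0, 0, 0.5], [0, 0, 0.4], [0, 0, 0.22], [0, 0, 0], [0, 0, 0], [0, 0, 0], [0, 0, 0], [0, 0, 0], [0, 0, 0], [0, 0, 0]], claw=[60, 60, 60, 60, 60, 60, 20, 20, 20, 20, 20, 20], squeeze=60)

```text
time_s: 3.55
position: [0.5853, 0.0073, 0.0071]
tool_rot: [[0.922, 0.388, 0.003], [0.388, -0.922, -0.001], [0.003, 0.002, -1.0]]
ft_force: [0.1, -1.5, 5.0]
grip_width: 0.0282
gripper_force: 59.0
```

```bash
python3 g.py .526 -.135 .2 -8
```

```text
t 3.55 pos [0.5853 0.0073 0.0071] yaw 22.8 grip 0.02817900448829227 q6 56.3
turn units [ 0.017 -0.038  6.161] shift units [-0.778  2.983 -3.858]
```

>>> arm_command(turn=[[0, 0, 0], [0, 0, 0], [0, 0, 0], [0, 0, 0], [0, 0, 0], [0, 0, 0.6], [0, 0, 0.9], [0, 0, 0.9], [0, 0, 0.9], [0, 0, 0.9], [0, 0, 0.9], [0, 0, 0.9]], xyz=[[0, 0, -0.1], [0, 0, -0.3], [0, 0, -0.5], [0, 0, -0.6], [0, 0, -0.6], [0, 0, -0.6], [0, 0, -0.6], [0, 0, -0.4], [0, 0, -0.1], [0, 0, 0], [0, 0, 0], [0, 0, 0]], claw=[20, 20, 20, 20, 20, 20, 20, 20, 20, 20, 20, 20])

```text
time_s: 4.75
position: [0.5835, 0.008, 0.1951]
tool_rot: [[0.992, -0.128, -0.002], [-0.128, -0.992, 0.0], [-0.002, -0.0, -1.0]]
ft_force: [0.8, -0.2, -6.4]
grip_width: 0.028
gripper_force: 60.1
```

```bash
python3 g.py .526 -.135 .11 -8
```

```text
t 4.75 pos [0.5835 0.008  0.1951] yaw -7.37 grip 0.028030059508475886 q6 86.5
turn units [-0.003  0.021  0.126] shift units [-0.74   2.991  1.702]
```

>>> arm_command(turn=[[0, 0, 0.13], [0, 0, 0], [0, 0, 0], [0, 0, 0], [0, 0, 0], [0, 0, 0], [0, 0, 0], [0, 0, 0], [0, 0, 0], [0, 0, 0], [0, 0, 0]], xyz=[[0, 0, 0], [-0.1, 0.4, 0], [-0.15, 0.6, 0], [-0.15, 0.6, 0], [-0.15, 0.6, 0], [-0.14, 0.5, 0], [-0.05, 0.29, 0.2], [0, 0, 0.4], [0, 0, 0.5], [0, 0, 0.3], [0, 0, 0]], claw=[20, 20, 20, 20, 20, 20, 20, 20, 20, 20, 20])

```text
time_s: 5.85
position: [0.526, -0.1344, 0.1228]
tool_rot: [[0.991, -0.135, -0.005], [-0.135, -0.991, 0.003], [-0.005, -0.002, -1.0]]
ft_force: [0.8, 0.7, -5.6]
grip_width: 0.0283
gripper_force: 60.1
```

```bash
python3 g.py .526 -.135 .063 -8
python3 - <<'E'
from h import *
p,D=imaging.get_image("side"); np.savez("side2.npz",p=p,D=D); cv2.imwrite("pics/side2.png",cv2.resize(p[110:250,310:490],(771,600)))
E
```

```text
t 5.85 pos [ 0.526  -0.1344  0.1228] yaw -7.77 grip 0.028254205929515143 q6 70.9
turn units [-0.023  0.059  0.046] shift units [0.002 0.012 1.196]
```

View pics/side2.png

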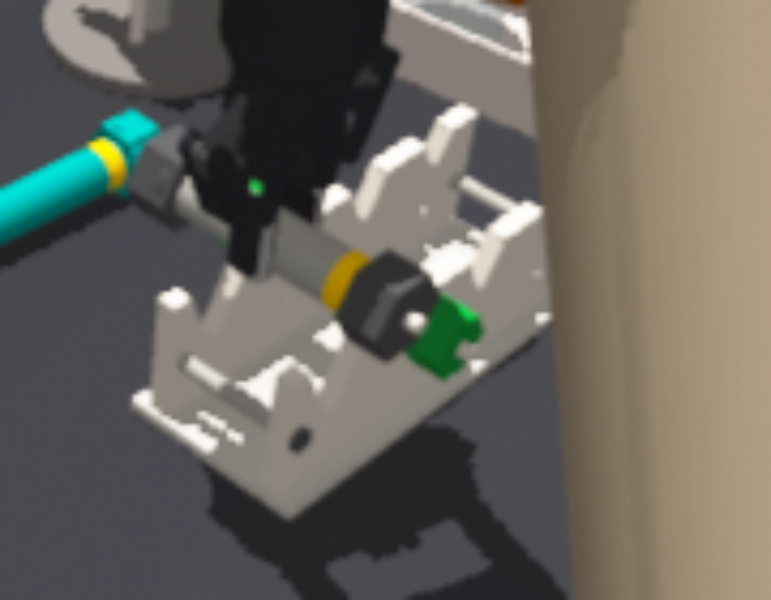

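Thick column is held above slot0 and looks about level, with the near hex at crop (390,300). I'll check its level and centring from the depth.

```bash
cat > lv.py <<'E'
import sys; from h import *
# held/laid column: along-axis profile in frame of a point (x,y,yaw): s, median lateral, max z
def prof(n,D,x,y,yaw,zlo,zhi,w=.03,L=.1):
    W=cloud(n,D); a=np.radians(yaw); e=np.array([np.cos(a),np.sin(a)]); f=np.array([-e[1],e[0]])
    d=W[...,:2]-[x,y]; s=d@e; t=d@f; z=W[...,2]; m=(D>0)&(abs(s)<L)&(abs(t)<w)&(z>zlo)&(z<zhi)
    out=[]
    for lo in np.arange(-L,L,.01):
        k=m&(s>=lo)&(s<lo+.01)
        if k.sum()>5: out.append((round(lo+.005,3),int(k.sum()),np.median(t[k]).round(4),t[k].min().round(4),t[k].max().round(4),np.percentile(z[k],95).round(4)))
    return out
E
python3 - <<'E'
from lv import *
d=np.load("side2.npz")
for r in prof("side",d["D"],.526,-.1344,-8,.1,.165): print(*r)
E
```

```text
-0.095 6 0.0009 -0.0008 0.0064 0.1409
-0.085 162 0.0042 -0.0195 0.0246 0.1578
-0.075 113 0.0149 -0.0123 0.0268 0.1597
-0.065 104 0.0165 -0.0116 0.0257 0.16
-0.055 51 0.014 -0.0091 0.026 0.1591
-0.045 65 0.0115 -0.0082 0.0174 0.1535
-0.035 61 0.0107 -0.0061 0.0178 0.1537
-0.025 59 0.0119 -0.008 0.0175 0.1532
-0.015 60 0.0111 -0.0089 0.0191 0.1529
-0.005 160 0.0165 -0.0269 0.0298 0.1614
0.005 67 -0.0022 -0.0155 0.0299 0.1613
0.015 6 -0.013 -0.014 0.0274 0.1558
0.025 13 0.0149 -0.0056 0.0167 0.145
0.035 16 0.0151 0.0126 0.0164 0.1411
0.045 21 0.0147 0.0118 0.0176 0.1457
0.055 73 0.0148 0.0049 0.0238 0.1538
0.065 64 0.0187 0.0054 0.026 0.1582
0.075 72 0.0167 -0.0111 0.0269 0.1593
0.085 34 0.0152 -0.012 0.0244 0.1582
```

>>> arm_command(turn=[[0, 0, 0.04], [0, 0, 0], [0, 0, 0], [0, 0, 0], [0, 0, 0], [0, 0, 0], [0, 0, 0]], xyz=[[0, 0.03, 0.1], [0, 0, 0.25], [0, 0, 0.25], [0, 0, 0.25], [0, 0, 0.15], [0, 0, 0.08], [0, 0, 0]], claw=[20, 20, 20, 20, 20, 20, 20])

```text
time_s: 6.6
position: [0.527, -0.1369, 0.0714]
tool_rot: [[0.99, -0.14, 0.0], [-0.14, -0.99, -0.0], [0.0, 0.0, -1.0]]
ft_force: [-0.5, 0.7, -5.9]
grip_width: 0.0278
gripper_force: 60.3
```

>>> arm_command(turn=[[0, 0, 0], [0, 0, 0], [0, 0, 0], [0, 0, 0]], xyz=[[0, 0, 0.05], [0, 0, 0.05], [0, 0, 0.04], [0, 0, 0]], claw=[20, 20, 20, 20])

```text
time_s: 7.0
position: [0.5269, -0.1368, 0.0642]
tool_rot: [[0.99, -0.14, -0.0], [-0.14, -0.99, 0.0], [-0.0, -0.0, -1.0]]
ft_force: [0.1, -1.0, -6.1]
grip_width: 0.0282
gripper_force: 60.3
```

>>> arm_command(turn=[[0, 0, 0], [0, 0, 0], [0, 0, 0]], xyz=[[0, 0, 0.03], [0, 0, 0.02], [0, 0, 0]], claw=[20, 20, 20])

```text
time_s: 7.3
position: [0.5272, -0.1374, 0.0621]
tool_rot: [[0.99, -0.14, 0.001], [-0.14, -0.99, -0.001], [0.001, 0.001, -1.0]]
ft_force: [-1.0, -4.4, -3.8]
grip_width: 0.0282
gripper_force: 60.6
```

Light contact with the slot, so I release slowly.

>>> arm_command(turn=[[0, 0, 0], [0, 0, 0], [0, 0, 0], [0, 0, 0], [0, 0, 0], [0, 0, 0], [0, 0, 0], [0, 0, 0], [0, 0, 0], [0, 0, 0], [0, 0, 0], [0, 0, 0]], xyz=[[0, 0, 0], [0, 0, 0], [0, 0, 0], [0, 0, 0], [0, 0, -0.2], [0, 0, -0.4], [0, 0, -0.5], [0, 0, -0.5], [0, 0, -0.6], [0, 0, -0.6], [0, 0, -0.4], [0, 0, 0]], claw=[30, 36, 42, 44, 44, 44, 44, 44, 44, 44, 44, 44])

```text
time_s: 8.5
position: [0.5278, -0.1371, 0.2253]
tool_rot: [[0.99, -0.14, 0.006], [-0.14, -0.99, -0.003], [0.006, 0.002, -1.0]]
ft_force: [0.9, 0.1, -0.6]
grip_width: 0.0441
gripper_force: 0.0
```

```bash
python3 g.py .5202 .2025 .2 4.1
python3 - <<'E'
from lv import *
for n in("side","top"):
    p,D=imaging.get_image(n); np.savez(n+"3.npz",p=p,D=D); print(n)
    for nm,(x,y) in dict(s0=(.526,-.135),s1=(.5173,-.1963)).items():
        for r in prof(n,D,x,y,-8,.07,.12,.025): print(nm,*r)
E
```

```text
t 8.5 pos [ 0.5278 -0.1371  0.2253] yaw -8.03 grip 0.04409546368915621 q6 71.0
turn units [ 0.029 -0.067 -2.426] shift units [ 0.334 -6.786  0.506]
side
s0 -0.085 89 0.0 -0.0243 0.0211 0.0951
s0 -0.075 98 0.0101 -0.0211 0.0219 0.0975
s0 -0.065 83 0.013 -0.016 0.0232 0.098
s0 -0.055 50 0.0105 -0.0139 0.0214 0.0975
s0 -0.045 76 0.0095 -0.0235 0.025 0.0915
s0 -0.035 62 0.0029 -0.0249 0.0228 0.0907
s0 -0.025 45 0.0065 -0.0104 0.0138 0.0912
s0 -0.015 55 0.0074 -0.0101 0.015 0.0909
s0 -0.005 54 0.0071 -0.0113 0.0147 0.0915
s0 0.005 49 0.007 -0.0086 0.0146 0.0911
s0 0.015 52 0.0082 -0.0129 0.0144 0.0907
s0 0.025 47 0.0064 -0.0098 0.0149 0.0909
s0 0.035 72 0.0097 -0.0246 0.024 0.0904
s0 0.045 65 0.0034 -0.024 0.0249 0.0913
s0 0.055 71 0.0057 -0.022 0.0219 0.0946
s0 0.065 82 0.011 -0.0178 0.024 0.0978
s0 0.075 63 0.0113 -0.0138 0.023 0.0979
s0 0.085 39 0.0125 -0.0137 0.0229 0.0979
s1 -0.085 11 -0.0002 -0.0041 0.0016 0.0808
s1 -0.075 99 0.0038 -0.0211 0.0182 0.0933
s1 -0.065 66 0.01 -0.0123 0.0169 0.0935
s1 -0.055 49 0.01 -0.0118 0.0181 0.0943
s1 -0.045 67 0.0089 -0.0227 0.0245 0.0885
s1 -0.03
[... 352 characters left out ...]
 0.0884
s1 0.055 27 0.0034 -0.0216 0.0095 0.0878
s1 0.065 76 0.0073 -0.0191 0.0182 0.0942
s1 0.075 52 0.0093 -0.0118 0.0173 0.0938
s1 0.085 44 0.0105 -0.0096 0.0196 0.0938
top
s0 -0.045 9 0.0233 0.0218 0.0243 0.0885
s0 -0.015 12 0.0135 0.0119 0.0155 0.0866
s0 -0.005 20 0.0123 0.0089 0.0156 0.0878
s0 0.005 24 0.0112 0.006 0.0149 0.0906
s0 0.015 14 0.0123 0.0048 0.0155 0.0907
s0 0.045 8 -0.0023 -0.0073 0.0014 0.0922
s0 0.055 65 0.004 -0.0084 0.0238 0.0989
s0 0.065 84 0.0098 -0.0097 0.0238 0.0993
s0 0.075 84 0.008 -0.0092 0.0247 0.0994
s0 0.085 20 0.0038 -0.0092 0.023 0.096
s1 -0.025 18 -0.003 -0.01 0.0058 0.0889
s1 -0.015 54 0.0029 -0.0116 0.0118 0.0894
s1 -0.005 44 0.0052 -0.011 0.0121 0.0899
```

Thick column is seated: its barrel top is at 91 mm, so its axis matches the racked one, and it is level and centred. Next is the glass column.

>>> arm_command(turn=[[0, 0, -0.8], [0, 0, -0.8], [0, 0, -0.83], [0, 0, 0], [0, 0, 0], [0, 0, 0], [0, 0, 0], [0, 0, 0], [0, 0, 0], [0, 0, 0], [0, 0, 0], [0, 0, 0]], xyz=[[0, 0, 0], [0, 0, 0], [0, 0, 0], [0.04, -0.5, 0], [0.04, -0.8, 0], [0.04, -0.8, 0], [0.04, -0.9, 0], [0.04, -0.9, 0], [0.04, -0.9, 0], [0.04, -0.9, 0], [0.03, -0.7, 0.2], [0.03, -0.39, 0.3]], claw=[44, 44, 44, 44, 44, 44, 44, 44, 44, 44, 44, 44], squeeze=40)

```text
time_s: 9.8
position: [0.5188, 0.2057, 0.1958]
tool_rot: [[0.997, 0.074, -0.001], [0.074, -0.997, 0.0], [-0.001, -0.0, -1.0]]
ft_force: [0.1, 0.6, 0.4]
grip_width: 0.044
gripper_force: 0.0
```

```bash
python3 g.py .5202 .2025 .003 4.1
python3 - <<'E'
from m import *
p,D=imaging.get_image("side"); c,a=ends("side",p,B["side"]["glass"],red,.014); P=ray("side",c,.014); v=P[1]-P[0]
print(a,P.mean(0).round(4),np.degrees(np.arctan2(v[1],v[0])))
E
```

```text
t 9.8 pos [0.5188 0.2057 0.1958] yaw 4.25 grip 0.043986648821848856 q6 95.2
turn units [-0.004  0.009  0.029] shift units [0.024 0.065 3.856]
[224 183] [0.5218 0.2019 0.014 ] 4.290025900773923
```

>>> arm_command(turn=[[0, 0, 0], [0, 0, 0], [0, 0, 0], [0, 0, 0], [0, 0, 0], [0, 0, 0], [0, 0, 0], [0, 0, 0]], xyz=[[0.02, 0, 0.3], [0, 0, 0.6], [0, 0, 0.6], [0, 0, 0.6], [0, 0, 0.6], [0, 0, 0.4], [0, 0, 0.2], [0, 0, 0]], claw=[44, 44, 44, 44, 44, 44, 44, 44])

```text
time_s: 10.65
position: [0.5198, 0.2026, 0.0305]
tool_rot: [[0.997, 0.071, -0.003], [0.071, -0.997, -0.001], [-0.003, 0.0, -1.0]]
ft_force: [-0.5, -0.3, 0.6]
grip_width: 0.044
gripper_force: 0.0
```

```bash
python3 g.py .5202 .2025 .003 4.1
```

```text
t 10.65 pos [0.5198 0.2026 0.0305] yaw 4.09 grip 0.04398722474250125 q6 95.1
turn units [ 0.003  0.038 -0.003] shift units [0.008 0.003 0.549]
```

>>> arm_command(turn=[[0, 0, 0], [0, 0, 0], [0, 0, 0], [0, 0, 0], [0, 0, 0], [0, 0, 0], [0, 0, 0], [0, 0, 0], [0, 0, 0]], xyz=[[0, 0, 0.25], [0, 0, 0.2], [0, 0, 0.1], [0, 0, 0], [0, 0, 0], [0, 0, 0], [0, 0, 0], [0, 0, 0], [0, 0, 0]], claw=[44, 44, 44, 44, 10, 10, 10, 10, 10])

```text
time_s: 11.55
position: [0.5209, 0.2031, 0.0048]
tool_rot: [[0.997, 0.072, 0.001], [0.072, -0.997, 0.0], [0.001, -0.0, -1.0]]
ft_force: [0.3, -0.9, 5.4]
grip_width: 0.0165
gripper_force: 39.3
```

```bash
python3 g.py .5087 -.2577 .2 -8
```

```text
t 11.55 pos [0.5209 0.2031 0.0048] yaw 4.11 grip 0.016470962341063447 q6 95.1
turn units [-2.000e-03 -1.200e-02  2.423e+00] shift units [ 1.042  9.161 -3.903]
```

>>> arm_command(turn=[[0, 0, 0], [0, 0, 0], [0, 0, 0], [0, 0, 0], [0, 0, 0], [0, 0, 0.8], [0, 0, 0.8], [0, 0, 0.82], [0, 0, 0], [0, 0, 0], [0, 0, 0], [0, 0, 0]], xyz=[[0, 0, -0.1], [0, 0, -0.3], [0, 0, -0.5], [0, 0, -0.6], [0, 0, -0.6], [0, 0, -0.6], [0, 0, -0.6], [0, 0, -0.4], [0.05, 0.4, -0.2], [0.08, 0.7, 0], [0.08, 0.7, 0], [0.08, 0.7, 0]], claw=[10, 10, 10, 10, 10, 10, 10, 10, 10, 10, 10, 10])

```text
time_s: 12.75
position: [0.5171, 0.0762, 0.1993]
tool_rot: [[0.99, -0.138, -0.001], [-0.138, -0.99, 0.0], [-0.001, -0.0, -1.0]]
ft_force: [-0.1, -0.6, -0.2]
grip_width: 0.0166
gripper_force: 39.3
```

```bash
python3 g.py .5084 -.26 .13 -8
```

```text
t 12.75 pos [0.5171 0.0762 0.1993] yaw -7.96 grip 0.016552777665219662 q6 93.3
turn units [-0.     0.006  0.008] shift units [0.764 6.683 1.386]
```

>>> arm_command(turn=[[0, 0, 0], [0, 0, 0], [0, 0, 0], [0, 0, 0], [0, 0, 0], [0, 0, 0], [0, 0, 0], [0, 0, 0], [0, 0, 0], [0, 0, 0], [0, 0, 0], [0, 0, 0]], xyz=[[0.08, 0.7, 0], [0.08, 0.7, 0], [0.08, 0.7, 0], [0.08, 0.7, 0], [0.08, 0.7, 0], [0.08, 0.7, 0], [0.08, 0.7, 0], [0.08, 0.7, 0], [0.07, 0.6, 0], [0.04, 0.3, 0.2], [0, 0.15, 0.3], [0, 0, 0]], claw=[10, 10, 10, 10, 10, 10, 10, 10, 10, 10, 10, 10])

```text
time_s: 13.95
position: [0.5074, -0.2568, 0.1717]
tool_rot: [[0.99, -0.14, -0.004], [-0.14, -0.99, 0.003], [-0.004, -0.003, -1.0]]
ft_force: [-0.8, 0.7, -1.0]
grip_width: 0.0163
gripper_force: 39.3
```

```bash
python3 g.py .5084 -.26 .0658 -8
python3 - <<'E'
from lv import *
p,D=imaging.get_image("side"); np.savez("side4.npz",p=p,D=D); cv2.imwrite("pics/side4.png",cv2.resize(p[90:240,320:490],(680,600)))
E
```

```text
t 13.95 pos [ 0.5074 -0.2568  0.1717] yaw -8.05 grip 0.016322321330256077 q6 59.3
turn units [-0.031  0.05  -0.01 ] shift units [0.028 0.061 2.119]
```

View pics/side4.png

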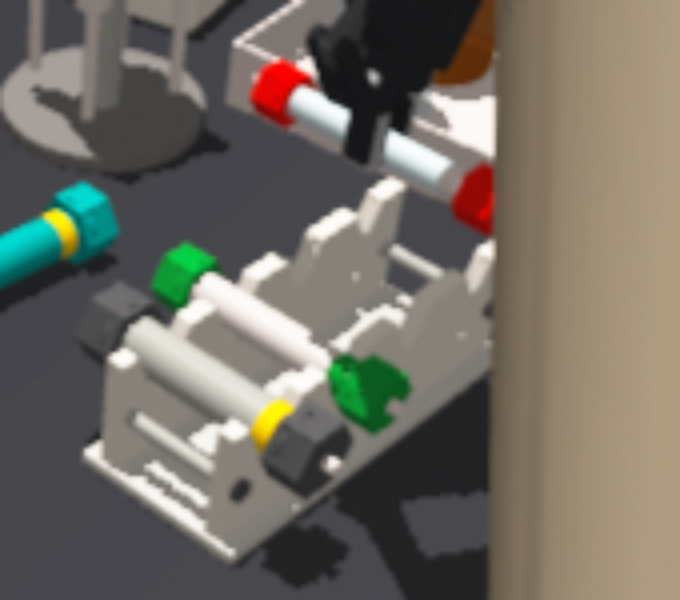

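The thick column lies in slot0, crop (200,370). The glass is held level above the slot2 gap, between the red ends at (280,90) and (475,195). Lowering.

>>> arm_command(turn=[[0, 0, 0], [0, 0, 0], [0, 0, 0], [0, 0, 0], [0, 0, 0], [0, 0, 0], [0, 0, 0], [0, 0, 0]], xyz=[[0.02, 0.02, 0.2], [0, 0, 0.4], [0, 0, 0.4], [0, 0, 0.4], [0, 0, 0.3], [0, 0, 0.15], [0, 0, 0.05], [0, 0, 0]], claw=[10, 10, 10, 10, 10, 10, 10, 10])

```text
time_s: 14.8
position: [0.5096, -0.2582, 0.0796]
tool_rot: [[0.99, -0.139, 0.0], [-0.139, -0.99, -0.0], [0.0, 0.0, -1.0]]
ft_force: [0.6, 0.4, -0.4]
grip_width: 0.0167
gripper_force: 39.3
```

```bash
python3 g.py .5084 -.26 .0658 -8
```

```text
t 14.8 pos [ 0.5096 -0.2582  0.0796] yaw -7.97 grip 0.016672543174670398 q6 59.2
turn units [ 0.003 -0.005  0.006] shift units [-0.019  0.04   0.277]
```

>>> arm_command(turn=[[0, 0, 0], [0, 0, 0], [0, 0, 0], [0, 0, 0], [0, 0, 0], [0, 0, 0]], xyz=[[0, 0.03, 0.05], [0, 0, 0.07], [0, 0, 0.06], [0, 0, 0.04], [0, 0, 0.02], [0, 0, 0]], claw=[10, 10, 10, 10, 10, 10])

```text
time_s: 15.4
position: [0.5091, -0.2599, 0.0673]
tool_rot: [[0.99, -0.139, -0.0], [-0.139, -0.99, -0.0], [0.0, 0.0, -1.0]]
ft_force: [-0.7, -0.8, -0.6]
grip_width: 0.0165
gripper_force: 39.3
```

>>> arm_command(turn=[[0, 0, 0], [0, 0, 0], [0, 0, 0], [0, 0, 0], [0, 0, 0], [0, 0, 0], [0, 0, 0], [0, 0, 0], [0, 0, 0], [0, 0, 0], [0, 0, 0], [0, 0, 0]], xyz=[[0, 0, 0], [0, 0, 0], [0, 0, 0], [0, 0, 0], [0, 0, -0.2], [0, 0, -0.4], [0, 0, -0.5], [0, 0, -0.5], [0, 0, -0.6], [0, 0, -0.6], [0, 0, -0.4], [0, 0, 0]], claw=[18, 24, 30, 34, 34, 34, 34, 34, 34, 34, 34, 34])

```text
time_s: 16.6
position: [0.5099, -0.2603, 0.2309]
tool_rot: [[0.99, -0.139, 0.005], [-0.139, -0.99, -0.004], [0.006, 0.003, -1.0]]
ft_force: [0.5, -0.5, -0.6]
grip_width: 0.0339
gripper_force: 0.0
```

```bash
cat > ck.py <<'E'
from lv import *
import sys
# barrel-top height and lateral middle between the cheeks, side view, each slot
p,D=imaging.get_image("side"); cv2.imwrite(sys.argv[1],cv2.resize(p[90:240,320:490],(680,600)))
c=np.array([.5126,-.2295]); a=np.radians(82)
for nm,o in (("s0",.093),("s1",.031),("s2",-.031),("s3",-.093)):
    x,y=c+o*np.array([np.cos(a),np.sin(a)]); r=prof("side",D,x,y,-8,.06,.12,.02)
    print(nm,[(q[0],q[2],q[4],q[5]) for q in r if abs(q[0])<.03], "ends",[(q[0],q[5]) for q in r if abs(q[0])>.055])
E
python3 ck.py pics/side5.png; python3 g.py .519 .3742 .003 -11.9
```

```text
s0 [(np.float64(-0.025), np.float64(0.0089), np.float64(0.0174), np.float64(0.0914)), (np.float64(-0.015), np.float64(0.0105), np.float64(0.0175), np.float64(0.0904)), (np.float64(-0.005), np.float64(0.0104), np.float64(0.0172), np.float64(0.0909)), (np.float64(0.005), np.float64(0.0113), np.float64(0.0179), np.float64(0.0909)), (np.float64(0.015), np.float64(0.0109), np.float64(0.018), np.float64(0.0906)), (np.float64(0.025), np.float64(0.0116), np.float64(0.0167), np.float64(0.0908))] ends [(np.float64(-0.085), np.float64(0.0958)), (np.float64(-0.075), np.float64(0.0974)), (np.float64(-0.065), np.float64(0.0978)), (np.float64(0.065), np.float64(0.0982)), (np.float64(0.075), np.float64(0.0984)), (np.float64(0.085), np.float64(0.0979))]
s1 [(np.float64(-0.025), np.float64(0.0069), np.float64(0.013), np.float64(0.0881)), (np.float64(-0.015), np.float64(0.0086), np.float64(0.0137), np.float64(0.0886)), (np.float64(-0.005), np.float64(0.0083), np.float64(0.0136), np.float64(0.0883)), (np.float64(0.005), np.float64(0.0086), np.float64(0.0139), np.float64(0.088)), (np.float64(0.015), np.f
[... 605 characters left out ...]
loat64(0.0108), np.float64(0.0848)), (np.float64(0.005), np.float64(0.0069), np.float64(0.0118), np.float64(0.0857)), (np.float64(0.015), np.float64(0.0079), np.float64(0.012), np.float64(0.0851)), (np.float64(0.025), np.float64(0.0065), np.float64(0.0123), np.float64(0.0843))] ends [(np.float64(-0.085), np.float64(0.0861)), (np.float64(-0.075), np.float64(0.0908)), (np.float64(-0.065), np.float64(0.0911)), (np.float64(0.065), np.float64(0.0903)), (np.float64(0.075), np.float64(0.0907)), (np.float64(0.085), np.float64(0.0896))]
s3 [] ends []
t 16.65 pos [ 0.5093 -0.2599  0.2288] yaw -7.99 grip 0.03408132913523172 q6 59.1
turn units [ 0.016 -0.03   0.783] shift units [ -2.426 -12.45    4.515]
```

All seated level so far: glass axis about 76.3 mm against 76.3 mm for the racked one. On to the thin column.

>>> arm_command(turn=[[0, 0, 0.78], [0, 0, 0], [0, 0, 0], [0, 0, 0], [0, 0, 0], [0, 0, 0], [0, 0, 0], [0, 0, 0], [0, 0, 0], [0, 0, 0], [0, 0, 0], [0, 0, 0]], xyz=[[0, 0, 0], [-0.1, -0.5, 0], [-0.15, -0.8, 0], [-0.15, -0.8, 0], [-0.15, -0.8, 0], [-0.15, -0.8, 0], [-0.15, -0.8, 0], [-0.15, -0.8, 0], [-0.16, -0.8, 0], [-0.16, -0.8, 0], [-0.16, -0.8, 0], [-0.16, -0.8, 0]], claw=[34, 34, 34, 34, 34, 34, 34, 34, 34, 34, 34, 34])

```text
time_s: 17.85
position: [0.5157, 0.1746, 0.2262]
tool_rot: [[0.979, -0.206, -0.002], [-0.206, -0.979, -0.0], [-0.002, 0.001, -1.0]]
ft_force: [-0.2, -0.2, -0.5]
grip_width: 0.0342
gripper_force: 0.0
```

```bash
python3 g.py .519 .3742 .003 -11.9;  python3 - <<'E'
from m import *
for n in ("side",):
    p,D=imaging.get_image(n); c,a=ends(n,p,B[n]["thin"],blue,.01); P=ray(n,c,.01); v=P[1]-P[0]
    print(a,P.mean(0).round(4),np.degrees(np.arctan2(v[1],v[0])))
    M=(cloud(n,D)[...,2]>.006); 
    from r import main_blob,rect
    W=cloud(n,D); m=main_blob(W,B[n]["thin"],.006,.04); print(rect(W[m]),m.sum())
W=cloud("top",np.load("top0.npz")["D"]); m=main_blob(W,B["top"]["thin"],.006,.04); print(rect(W[m]),m.sum())
E
```

```text
t 17.85 pos [0.5157 0.1746 0.2262] yaw -11.89 grip 0.0342255195152956 q6 108.1
turn units [0.008 0.024 0.002] shift units [-0.758 -3.92   4.464]
[239 144] [0.5222 0.3731 0.01  ] -11.796957061512849
(array([0.5182, 0.374 ]), array([0.0231, 0.173 ]), 78.2) 798
(array([0.5162, 0.3763]), array([0.0241, 0.171 ]), 78.2) 494
```

>>> arm_command(turn=[[0, 0, 0], [0, 0, 0], [0, 0, 0], [0, 0, 0], [0, 0, 0], [0, 0, 0], [0, 0, 0], [0, 0, 0], [0, 0, 0], [0, 0, 0], [0, 0, 0], [0, 0, 0]], xyz=[[-0.15, -0.8, 0], [-0.15, -0.8, 0], [-0.15, -0.8, 0], [-0.15, -0.7, 0], [-0.12, -0.5, 0], [-0.04, -0.32, 0.2], [0, 0, 0.5], [0, 0, 0.7], [0, 0, 0.7], [0, 0, 0.7], [0, 0, 0.6], [0, 0, 0.3]], claw=[34, 34, 34, 34, 34, 34, 34, 34, 34, 34, 34, 34])

```text
time_s: 19.1
position: [0.518, 0.371, 0.038]
tool_rot: [[0.978, -0.207, -0.006], [-0.207, -0.978, -0.003], [-0.005, 0.004, -1.0]]
ft_force: [-1.2, 0.1, 0.4]
grip_width: 0.0343
gripper_force: 0.0
```

>>> arm_command(turn=[[0, 0, 0]], xyz=[[0, 0, 0]], claw=[34])

```text
time_s: 19.2
position: [0.5181, 0.3711, 0.0387]
tool_rot: [[0.978, -0.207, -0.006], [-0.207, -0.978, -0.003], [-0.005, 0.004, -1.0]]
ft_force: [-0.2, 0.6, 0.4]
grip_width: 0.0339
gripper_force: 0.0
```

```bash
python3 g.py .5185 .3745 .002 -11.9
```

```text
t 19.2 pos [0.5181 0.3711 0.0387] yaw -11.93 grip 0.03391045577535641 q6 126.9
turn units [ 0.048  0.061 -0.006] shift units [-0.007 -0.067  0.734]
```

>>> arm_command(turn=[[0, 0, 0], [0, 0, 0], [0, 0, 0], [0, 0, 0], [0, 0, 0], [0, 0, 0], [0, 0, 0], [0, 0, 0], [0, 0, 0], [0, 0, 0], [0, 0, 0]], xyz=[[0, -0.05, 0.2], [0, 0, 0.25], [0, 0, 0.2], [0, 0, 0.08], [0, 0, 0], [0, 0, 0], [0, 0, 0], [0, 0, 0], [0, 0, 0], [0, 0, 0], [0, 0, 0]], claw=[34, 34, 34, 34, 34, 5, 5, 5, 5, 5, 5], squeeze=40)

```text
time_s: 20.3
position: [0.5204, 0.3751, 0.0064]
tool_rot: [[0.979, -0.206, 0.001], [-0.206, -0.979, 0.0], [0.001, -0.0, -1.0]]
ft_force: [-0.4, -1.1, 5.5]
grip_width: 0.0099
gripper_force: 39.4
```

```bash
python3 g.py .4998 -.3213 .2 -8
```

```text
t 20.3 pos [0.5204 0.3751 0.0064] yaw -11.89 grip 0.009896374926731098 q6 127.1
turn units [-0.005 -0.01  -0.778] shift units [ 1.53  13.85  -3.872]
```

>>> arm_command(turn=[[0, 0, 0], [0, 0, 0], [0, 0, 0], [0, 0, 0], [0, 0, 0], [0, 0, 0], [0, 0, 0], [0, 0, -0.4], [0, 0, -0.38], [0, 0, 0], [0, 0, 0], [0, 0, 0]], xyz=[[0, 0, 0], [0, 0, -0.1], [0, 0, -0.3], [0, 0, -0.5], [0, 0, -0.6], [0, 0, -0.6], [0, 0, -0.6], [0, 0, -0.6], [0, 0, -0.6], [0.04, 0.4, 0], [0.07, 0.6, 0], [0.07, 0.7, 0]], claw=[5, 5, 5, 5, 5, 5, 5, 5, 5, 5, 5, 5], squeeze=60)

```text
time_s: 21.5
position: [0.5168, 0.2892, 0.2005]
tool_rot: [[0.99, -0.138, -0.001], [-0.138, -0.99, -0.0], [-0.001, 0.0, -1.0]]
ft_force: [0.8, -0.9, -1.2]
grip_width: 0.0091
gripper_force: 58.8
```

```bash
python3 g.py .4998 -.3213 .2 -8
```

```text
t 21.5 pos [0.5168 0.2892 0.2005] yaw -7.91 grip 0.00912975282710916 q6 115.7
turn units [0.001 0.007 0.018] shift units [1.3630e+00 1.2138e+01 9.0000e-03]
```

>>> arm_command(turn=[[0, 0, 0], [0, 0, 0], [0, 0, 0], [0, 0, 0], [0, 0, 0], [0, 0, 0], [0, 0, 0], [0, 0, 0], [0, 0, 0], [0, 0, 0], [0, 0, 0], [0, 0, 0]], xyz=[[0.08, 0.7, 0], [0.08, 0.7, 0], [0.08, 0.7, 0], [0.08, 0.7, 0], [0.08, 0.7, 0], [0.08, 0.7, 0], [0.08, 0.7, 0], [0.08, 0.7, 0], [0.08, 0.7, 0], [0.08, 0.7, 0], [0.08, 0.7, 0], [0.08, 0.7, 0]], claw=[5, 5, 5, 5, 5, 5, 5, 5, 5, 5, 5, 5])

```text
time_s: 22.7
position: [0.506, -0.1343, 0.2007]
tool_rot: [[0.99, -0.139, -0.0], [-0.139, -0.99, 0.0], [-0.0, -0.0, -1.0]]
ft_force: [0.7, -0.6, -0.8]
grip_width: 0.0093
gripper_force: 58.8
```

```bash
python3 g.py .4998 -.3213 .14 -8
```

```text
t 22.7 pos [ 0.506  -0.1343  0.2007] yaw -7.99 grip 0.009311551498127527 q6 70.2
turn units [-0.004  0.005  0.002] shift units [0.398 3.722 1.214]
```

>>> arm_command(turn=[[0, 0, 0], [0, 0, 0], [0, 0, 0], [0, 0, 0], [0, 0, 0], [0, 0, 0], [0, 0, 0], [0, 0, 0], [0, 0, 0], [0, 0, 0]], xyz=[[0.08, 0.7, 0], [0.08, 0.7, 0], [0.08, 0.7, 0], [0.08, 0.7, 0], [0.06, 0.5, 0], [0.02, 0.3, 0.2], [0, 0.11, 0.4], [0, 0, 0.4], [0, 0, 0.2], [0, 0, 0]], claw=[5, 5, 5, 5, 5, 5, 5, 5, 5, 5])

```text
time_s: 23.7
position: [0.4999, -0.3185, 0.1392]
tool_rot: [[0.99, -0.139, -0.003], [-0.139, -0.99, 0.003], [-0.003, -0.002, -1.0]]
ft_force: [0.6, -0.2, -2.7]
grip_width: 0.0091
gripper_force: 58.8
```

```bash
python3 g.py .4998 -.3213 .0714 -8
python3 - <<'E'
from lv import *
for n in("side","top"):
    p,D=imaging.get_image(n)
    if n=="top": cv2.imwrite("pics/top6.png",cv2.resize(p[180:300,380:580],(800,480)))
    else: cv2.imwrite("pics/side6.png",cv2.resize(p[90:240,320:490],(680,600)))
    for r in prof(n,D,.4998,-.3213,-8,.10,.17,.02): print(n,*r)
E
```

```text
t 23.7 pos [ 0.4999 -0.3185  0.1392] yaw -7.96 grip 0.009054175164794233 q6 54.0
turn units [-0.025  0.033  0.007] shift units [0.005 0.057 1.355]
side -0.035 10 0.0093 0.0041 0.0112 0.1484
side -0.025 22 0.008 0.0022 0.0113 0.1514
side -0.015 20 0.0081 0.0006 0.0112 0.1497
side -0.005 84 0.01 -0.0085 0.019 0.1676
side 0.005 13 0.0185 0.0127 0.0199 0.1687
side 0.025 19 0.0074 0.0014 0.0107 0.1489
side 0.035 23 0.008 0.0006 0.013 0.1499
side 0.045 18 0.0082 0.0017 0.0111 0.1498
side 0.055 23 0.0088 -0.0042 0.0134 0.1534
side 0.065 44 0.011 -0.0014 0.0165 0.1546
side 0.075 31 0.0119 0.0011 0.0166 0.154
side 0.085 6 0.0066 0.0033 0.0101 0.1475
top -0.075 11 0.0154 0.0138 0.0164 0.1511
top -0.065 8 0.0154 0.0137 0.0173 0.1523
top 0.025 25 0.0088 0.0008 0.0115 0.1526
top 0.035 32 0.0071 0.0001 0.0111 0.1524
top 0.045 34 0.0078 0.0002 0.011 0.1529
top 0.055 54 0.0077 -0.0059 0.0162 0.1572
top 0.065 56 0.0083 -0.0054 0.0173 0.1565
top 0.075 35 0.0082 -0.0013 0.0163 0.155
```

View pics/side6.png

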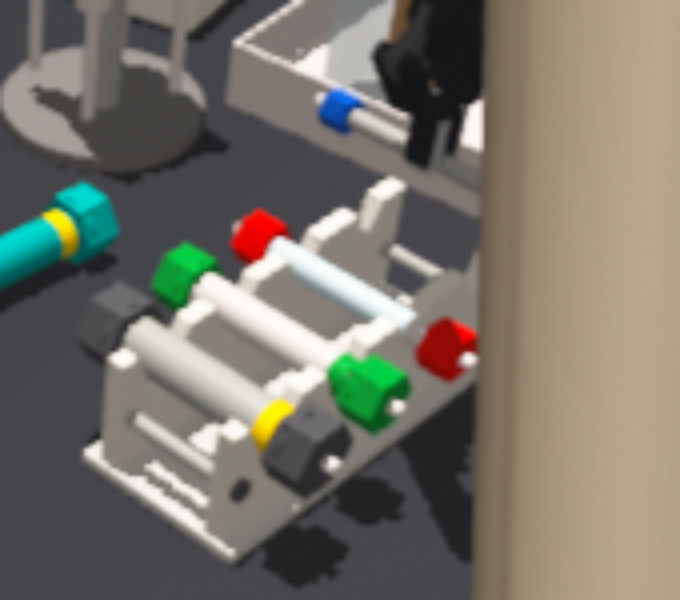

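Both racked columns look right: thick, white and glass are parallel and level. The thin column (blue end at crop (340,110)) is held level above slot3. Lowering.

>>> arm_command(turn=[[0, 0, 0], [0, 0, 0], [0, 0, 0], [0, 0, 0], [0, 0, 0], [0, 0, 0], [0, 0, 0]], xyz=[[0, 0.03, 0.1], [0, 0, 0.25], [0, 0, 0.3], [0, 0, 0.25], [0, 0, 0.15], [0, 0, 0.05], [0, 0, 0]], claw=[5, 5, 5, 5, 5, 5, 5])

```text
time_s: 24.5
position: [0.5002, -0.321, 0.0856]
tool_rot: [[0.99, -0.139, -0.0], [-0.139, -0.99, 0.0], [-0.0, -0.0, -1.0]]
ft_force: [0.9, -0.4, -0.9]
grip_width: 0.0092
gripper_force: 58.8
```

```bash
python3 g.py .4998 -.3213 .0714 -8
```

```text
t 24.5 pos [ 0.5002 -0.321   0.0856] yaw -7.99 grip 0.00915094033776009 q6 53.9
turn units [-0.002  0.002  0.002] shift units [-0.008  0.008  0.285]
```

>>> arm_command(turn=[[0, 0, 0], [0, 0, 0], [0, 0, 0], [0, 0, 0], [0, 0, 0], [0, 0, 0]], xyz=[[0, 0, 0.05], [0, 0, 0.07], [0, 0, 0.06], [0, 0, 0.04], [0, 0, 0.03], [0, 0, 0]], claw=[5, 5, 5, 5, 5, 5])

```text
time_s: 25.1
position: [0.5002, -0.3211, 0.0733]
tool_rot: [[0.99, -0.139, 0.0], [-0.139, -0.99, -0.0], [0.0, 0.0, -1.0]]
ft_force: [-0.5, -0.0, -1.5]
grip_width: 0.0093
gripper_force: 58.8
```

>>> arm_command(turn=[[0, 0, 0], [0, 0, 0], [0, 0, 0], [0, 0, 0], [0, 0, 0], [0, 0, 0], [0, 0, 0], [0, 0, 0], [0, 0, 0], [0, 0, 0], [0, 0, 0], [0, 0, 0]], xyz=[[0, 0, 0], [0, 0, 0], [0, 0, 0], [0, 0, 0], [0, 0, -0.2], [0, 0, -0.4], [0, 0, -0.5], [0, 0, -0.5], [0, 0, -0.6], [0, 0, -0.6], [0, 0, -0.4], [0, 0, 0]], claw=[14, 20, 26, 30, 30, 30, 30, 30, 30, 30, 30, 30])

```text
time_s: 26.3
position: [0.5009, -0.3215, 0.2371]
tool_rot: [[0.99, -0.139, 0.005], [-0.139, -0.99, -0.005], [0.005, 0.004, -1.0]]
ft_force: [1.0, -0.5, 0.3]
grip_width: 0.0301
gripper_force: 0.0
```

>>> arm_command(turn=[[0, 0, 0], [0, 0, 0], [0, 0, 0], [0, 0, 0], [0, 0, 0], [0, 0, 0], [0, 0, 0]], xyz=[[0, 0.4, -0.2], [0, 0.6, -0.2], [0, 0.6, 0], [0, 0.6, 0], [0, 0.6, 0], [0, 0.4, 0], [0, 0, 0]], claw=[30, 30, 30, 30, 30, 30, 30])

```text
time_s: 27.0
position: [0.4769, -0.4814, 0.2514]
tool_rot: [[0.99, -0.142, -0.002], [-0.142, -0.99, 0.002], [-0.002, -0.001, -1.0]]
ft_force: [-0.3, 0.2, 0.1]
grip_width: 0.0299
gripper_force: 0.0
```

```bash
python3 ck.py pics/side7.png
python3 - <<'E'
from r import *
p,D=imaging.get_image("top"); cv2.imwrite("pics/top7.png",cv2.resize(p[120:300,300:560],(800,554))); W=cloud("top",D)
W0=cloud("top",np.load("top0.npz")["D"])
for nm,b in dict(jar=(303,235,328,260),block=(305,170,330,222),span=(225,205,250,277)).items():
    for w in(W0,W): print(nm,rect(w[main_blob(w,b,.006,.25)])[:2])
E
```

```text
s0 [(np.float64(-0.025), np.float64(0.0097), np.float64(0.0167), np.float64(0.0901)), (np.float64(-0.015), np.float64(0.0114), np.float64(0.0165), np.float64(0.0915)), (np.float64(-0.005), np.float64(0.0103), np.float64(0.0183), np.float64(0.0908)), (np.float64(0.005), np.float64(0.0112), np.float64(0.0182), np.float64(0.0907)), (np.float64(0.015), np.float64(0.0091), np.float64(0.0174), np.float64(0.0909)), (np.float64(0.025), np.float64(0.0115), np.float64(0.0175), np.float64(0.0912))] ends [(np.float64(-0.085), np.float64(0.0954)), (np.float64(-0.075), np.float64(0.0977)), (np.float64(-0.065), np.float64(0.0986)), (np.float64(0.065), np.float64(0.0981)), (np.float64(0.075), np.float64(0.0982)), (np.float64(0.085), np.float64(0.0977))]
s1 [(np.float64(-0.025), np.float64(0.0072), np.float64(0.0141), np.float64(0.0886)), (np.float64(-0.015), np.float64(0.0092), np.float64(0.0138), np.float64(0.088)), (np.float64(-0.005), np.float64(0.0081), np.float64(0.0152), np.float64(0.0876)), (np.float64(0.005), np.float64(0.0097), np.float64(0.0143), np.float64(0.0888)), (np.float64(0.015), np
[... 1477 characters left out ...]
at64(0.015), np.float64(0.0055), np.float64(0.0095), np.float64(0.083)), (np.float64(0.025), np.float64(0.0042), np.float64(0.0073), np.float64(0.0818))] ends [(np.float64(-0.075), np.float64(0.0808)), (np.float64(-0.065), np.float64(0.0872)), (np.float64(0.065), np.float64(0.0859)), (np.float64(0.075), np.float64(0.0868)), (np.float64(0.085), np.float64(0.0793))]
jar (array([0.4955, 0.1144]), array([0.0333, 0.0336]))
jar (array([0.4956, 0.1148]), array([0.0333, 0.0334]))
block (array([0.6133, 0.1129]), array([0.098 , 0.0338]))
block (array([0.6141, 0.1131]), array([0.036, 0.096]))
span (array([0.5087, 0.291 ]), array([0.1498, 0.0372]))
span (array([0.5101, 0.2895]), array([0.1481, 0.0372]))
```

View pics/top7.png

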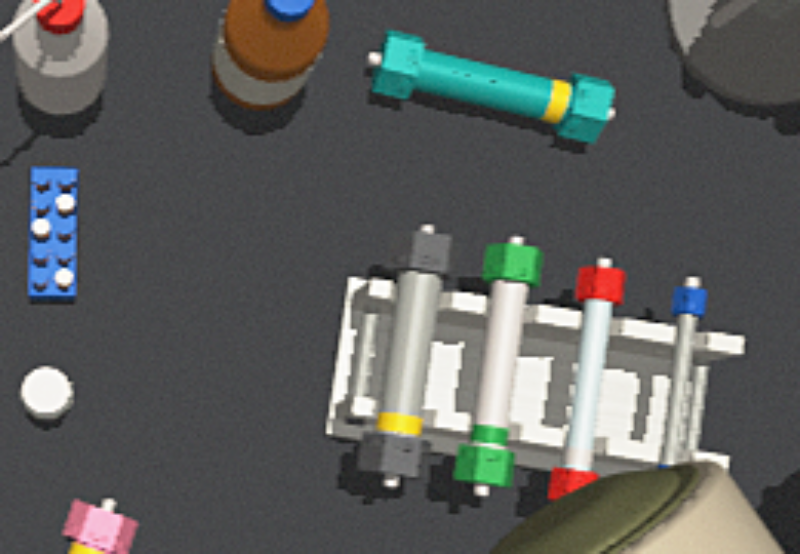

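All four columns lie parallel in the rack: thick at crop (410,350), racked white (500,370), glass (587,380) and thin (680,380). Their axes are all at about 76 mm in the same view, and the bystanders have not moved. Handing in.

```bash
python3 -c "
from rig import env
print(env.close_job())"
```

```text
the job is handed in; nothing more can be done
None
```

The thick, glass and thin columns are each seated level in their own slot at the racked column's height. I handed the job in at about 27 s of robot time; close_job returned no verdict.

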